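Load a mortar prism into the bending jig

ROBOT

A 6-joint arm with a two-finger parallel gripper is mounted at the origin on a cart in front of the work surface, level with it; the furniture and walls round the work are solid. World frame = base frame: x ahead of the robot, y to its left, z up, the work surface at z = 0. Lengths are in mm, angles in degrees, forces in N, time in s.
With the tool pointing down it reaches from about 350 to 975 mm from the base axis. Payload 17.4 kg.
Tool frame: the origin (TCP) lies midway between the tips of the shut fingers; the grasp point (between the pads) lies 19 mm behind it; z points along the fingers, y is the direction in which the jaws open and shut (so a half turn about z gives the same grasp; the last joint's range is limited). The gripper opens to 85 mm and grips with 20 to 120 N. Pads are 22 mm wide; open, the fingers measure 114 mm over their backs; the gripper's body (76 mm by 85 mm) begins 54 mm behind the grasp point. The pads swing forward as they close: fully open they stand 13 mm farther back than shut.
Start: joints at [-74.53, 6.646, 82.598, -0, 90.757, -2.166], TCP at [204.49, -643.285, 231.303] pointing down, gripper open.
Joint ranges: [-162.19, 162.19], [-47.58, 125.68], [4.15, 143.07], [-65.23, 245.23], [0.69, 171.88], [-170.13, 170.13]. Speed limits (degrees/s): [108.29, 108.29, 127.2, 180, 180, 180].

INTERFACE

Orientations are given as a 3x3 rotation matrix whose columns are the frame's x, y, z axes.
In Python, from plant import bot, cams gives the robot as it stands.
- The arm moves only by the tool step_arm, never from a script. Its argument "targets" is one flat list of numbers, 7 for each row, row after row: the shift along the world's x, y, z in m, then the turn, a rotation vector about the world's x, y, z in degrees, then the opening, from 0 (shut) to 1 (fully open). A call has 1 to 10 rows; each row shifts and turns the commanded pose from where the row before left it; what a row does not reach is not made up. A row lasts 1/10 s, in which the tool goes at most 50 mm and 8.59 degrees, less where a joint would pass 70% of its speed; a pose out of reach is approached as far as the arm can. A call with a gripper value outside its range is refused whole. The fingers move at their own pace and stop on an object; "force" is the grip in N (left out, the last holds). Time passes only in rows, so rows that do not move let the fingers close. It gives the time, the measured TCP pose, the force and the opening at its end, in the units of the state.
- bot.observe(): the state, without advancing time (a new reading comes with each control period).
- cams.read_camera(name): name is "side" or "top"; returns the picture (384x512x3 uint8, red, green, blue); there is no depth.
- cams.camera_params(name): a dict with "vertical_fov" (degrees; the focal length in pixels is half the picture's height over the tangent of half this angle, whatever the lens; pixels are square), "cx", "cy" (the principal point, pixels), "rvec" (rotation vector, rad) and "tvec" (3), from world to camera coordinates, as OpenCV has them. Camera axes: x right, y down, z forward; pixel columns grow to the right and rows downward; lengths in mm; the calibration is good to about 2 mm. A picture is of the moment at which its call begins. camera_params takes no time and is no camera call.
- bot.finish_job(): hands the job in, once; it reports no verdict.
The state is a dict: "time": time; "joints": joint angles; "qvel": joint speeds; "effort": joint torques, N m; "eef_pos": TCP position; "eef_rot": TCP orientation; "ft_force": force on the tool from outside, world axes, zero at the start; "moment": the same for the moment, N m; "opening": opening from 0.0 (shut) to 1.0 (fully open).
Only numpy, scipy, OpenCV 4.12 (cv2) and the standard library are available. Lean on these libraries where they do the work, as an engineer would, in place of code of your own. Each camera call takes 0.05 s, during which the arm holds its last target.

TASK

Load the bending jig for a test: push the mortar prism that lies on the jig's feed table along the table and under the loading roller until its far end sits against the end stop, without lifting it, tipping it or letting it bear on the roller on the way. Then press the ram's cap down until the roller sits on the prism, and leave it there with nothing else on the bench disturbed.

Things in the scene. Friction and masses are not known exactly. Their poses are not given: they have to be found in the camera images.
- jig: Three-point bending jig, fixed to the bench. Origin on the bench top straight below the loading roller; z up; x = the way the prism is pushed in (to the robot's left and a little away from it), y across. The two support rollers lie across at x -50 and +50 mm, tops at bed level, 30 mm above the bench. The prism is home with its centre at x 0 and its near end at x -80 mm.
- bed_centre (a point): point on the jig at x 0, y 0, bed level (30 mm above the bench): centre of the prism's underside when it is home; axes as the jig's. Between the support rollers a narrow strip lies 0.6 mm below bed level and carries the nose of the prism over to the second roller, so the prism nods very slightly on the way.
- feed_table (a point): centre of the top of the feed table, a smooth plate at bed level, 176 mm long and 76 mm wide, from x -262 to -86 mm of the jig; it ends 6 mm short of the near end of a prism that is home. Axes as the jig's.
- guide_mouth (a point): middle of the mouth of the side guides, at jig x -72 mm, 45 mm above the bench. Mouth 72 mm wide, narrowing to 44 mm at x -23, then parallel to x +75; guide walls 32 to 58 mm above the bench. Axes as the jig's.
- stop_pad (a point): face of the end stop's screw pad, 18 mm across, at jig x +80 mm, 50 mm above the bench; the prism's far end goes against it.
- crosshead (a point): middle of the top of the bridge's crosshead, 114 mm above the bench over the jig's origin. Crosshead 34 mm along the jig's x, 126 mm across, 20 mm thick (underside 94 mm up), on columns at y +-48 mm whose nuts reach 122 mm.
- prism: The mortar prism to load: grey block 40 x 160 x 40 mm, 0.4 to 0.75 kg. Origin at the centre of its underside, long axis = its y axis, z up. It starts lying on the feed table, roughly along the jig's x axis.
- prism_mid (a point): centre of that prism, 20 mm above its underside; same axes as the prism.
- ram (a joint): vertical travel of the ram that carries the loading roller, m: 0 raised as far as it goes, growing downward, 0.012 at its lower end. Underside of the roller is 78 mm above the bench at 0 and goes down with the joint, so it meets the 40 mm prism on the bed at 0.008. It starts between 0 and 0.0025 (5.5 to 8 mm headroom), is counterbalanced, stays where it is left and takes about 3 N to move.
- ram_cap (a point): centre of the top face of the ram's round steel cap, 40 mm across, above the crosshead (145 mm above the bench when raised); it goes down with the ram.
- spanner: small open-ended spanner, 198 x 32 mm, 8 mm thick, lying on the bench between the feed table and the oven; bystander; origin at the centre of its underside.
- next_prism: another mortar prism 40 x 160 x 40 mm lying on the bench to the right, waiting its turn; bystander; origin at the centre of its underside.
- tin_a: aluminium sample tin with lid, 59 mm across, 38 mm high, on the bench to the left; bystander; origin at the centre of its underside.
- tin_b: second aluminium sample tin, same size, on the bench to the left; bystander; origin at the centre of its underside.
- caliper: vernier caliper, 220 x 64 mm, 7 mm thick, lying on the bench far left; bystander; origin at the centre of its underside.
- jar: clear screw jar with blue lid, 66 mm across, 116 mm high, behind the jig; bystander; origin at the centre of its underside.

How it is judged (in metres and radians):
On the way, in this order (a step that is already met when the one before it is completed fails the run):
1. the prism lies home under the still raised roller, its far end at the end stop (x of prism_mid in the frame of jig between -0.0035 and 0.004 m and y of prism_mid in the frame of jig between -0.004 and 0.004 m and z of prism_mid in the frame of jig between 0.047 and 0.052 m and angle between prism's own z axis and vertical below 0.03 rad and angle between the y axis of prism and the x axis of jig, either way round below 0.06 rad and value of joint ram below 0.006 m), for 0.2 s.
2. the roller is pressed down onto the prism (value of joint ram above 0.007 m and contact force between ram and prism above 0.5 N), for 0.05 s.
At the end, for the whole second after the job is handed in: The prism lies flat on the support rollers with its far end at the end stop (within 3.5 mm), inside the guides, and the ram is down with its roller on the prism (within 1 mm), all at rest (x of prism_mid in the frame of jig between -0.0035 and 0.004 m and y of prism_mid in the frame of jig between -0.004 and 0.004 m and z of prism_mid in the frame of jig between 0.047 and 0.052 m and angle between prism's own z axis and vertical below 0.03 rad and angle between the y axis of prism and the x axis of jig, either way round below 0.06 rad and value of joint ram above 0.007 m and linear speed of prism below 0.01 m/s); the robot touches nothing.
It fails at once if the prism is lifted or falls off its bed (z of prism_mid in the frame of jig above 0.056 m or z of prism_mid in the frame of jig below 0.04 m).
It fails at once if the prism is tipped (angle between prism's own z axis and vertical above 0.08 rad).
It fails at once if the prism bears on the loading roller before it is home (contact force between ram and prism above 1 N and x of prism_mid in the frame of jig below -0.006 m).
It fails at once if a bystander is disturbed (distance of any of spanner, next_prism, tin_a, tin_b, caliper, jar from where it was at the start of the episode above 0.02 m).
It also fails if it takes over 46 s, if anything falls off the work surface, if the arm or the gripper's body presses on something with over 40 N, if the wrist force passes 120 N, or if a joint passes its speed limit or range.

## Working session

There is one attempt and no reset: what is moved stays moved. The work goes in short steps, Python scripts to look and compute and a tool call to move; the robot and the scene stay as the last step left them, time stands still between calls to the robot, and variables do not carry over. Pictures are saved under pics/ and viewed, and the job is handed in when it is done.

Besides the shell and the picture viewer there is one more tool, called after "Emit:" by a JSON object that holds its "name" and its "arguments", one argument or row to a line. step_arm: Moves the arm, as the interface text tells. Its arguments: {"type":"object","properties":{"targets":{"type":"array"},"force":{"type":"number"}},"required":["targets"]}

```bash
ls; mkdir -p pics; python3 - <<'E'
from plant import bot,cams
import cv2
for n in("side","top"):
    im=cams.read_camera(n); cv2.imwrite(f"pics/{n}0.png",im[:,:,::-1]); print(n,cams.camera_params(n))
print(bot.observe())
E
```

```text
pics
side {'vertical_fov': 49.968911677397024, 'cx': 254.42370910145135, 'cy': 189.56172122261134, 'rvec': array([ 2.18443312, -0.47756974,  0.2331567 ]), 'tvec': array([-541.67648102,  236.97459952, 1622.28930342])}
top {'vertical_fov': 43.389122556194124, 'cx': 249.9210749338217, 'cy': 182.19071690767683, 'rvec': array([ 1.88006857, -2.14071853,  0.43698119]), 'tvec': array([  54.5493525 ,  579.66526864, 1628.61331517])}
{'time': 0.1, 'joints': array([-7.45296049e+01,  6.67007448e+00,  8.26336307e+01,  6.00887225e-04,
        9.07555222e+01, -2.16785508e+00]), 'qvel': array([-0.03469053, -0.13621661, -0.0144663 , -0.0475075 ,  0.01270133,
       -0.00299574]), 'effort': array([ 2.84520844e-03, -7.33668566e+01, -6.33788109e+01,  5.99797340e-05,
        5.28622622e-03, -4.98023041e-06]), 'eef_pos': array([ 204.45249637, -643.10393153,  230.63275891]), 'eef_rot': array([[ 9.52988562e-01,  3.03006155e-01, -2.65626523e-04],
       [ 3.03006267e-01, -9.52988040e-01,  9.99057401e-04],
       [ 4.95816415e-05, -1.03257678e-03, -9.99999466e-01]]), 'ft_force': array([-0.51728804, -0.49595984,  0.3789056 ]), 'moment': array([ 0.02903469, -0.00807426, -0.02843615]), 'opening': 0.9997279309809805}
```

View pics/side0.png

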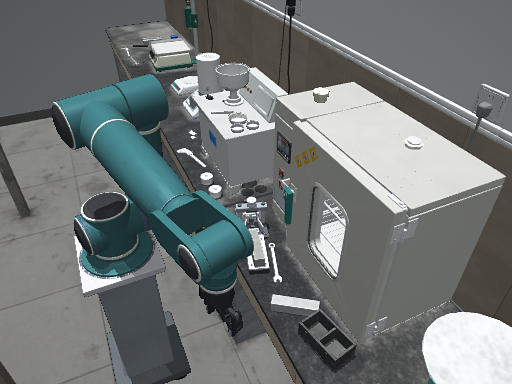

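View pics/top0.png

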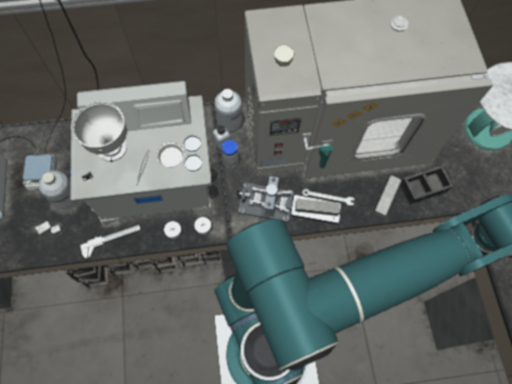

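The side view shows the jig near (250,215), half hidden by the arm. In the top view the jig is at about (268,197), with the prism on the feed table near (318,207) and the spanner at (330,197). I'll zoom in.

```bash
python3 - <<'E'
import cv2
t=cv2.imread("pics/top0.png")[165:235,225:365]; cv2.imwrite("pics/topz.png",cv2.resize(t,None,fx=5.7,fy=5.7,interpolation=cv2.INTER_CUBIC))
t=cv2.imread("pics/side0.png")[185:285,210:310]; cv2.imwrite("pics/sidez.png",cv2.resize(t,None,fx=6,fy=6,interpolation=cv2.INTER_CUBIC))
E
```

```text
(no output)
```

View pics/topz.png

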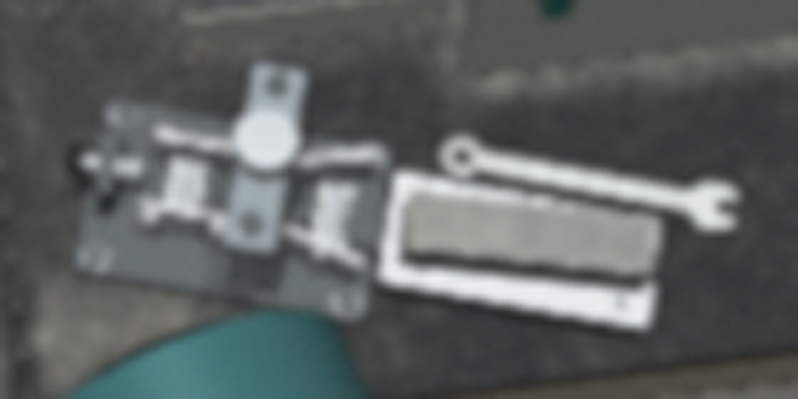

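View pics/sidez.png

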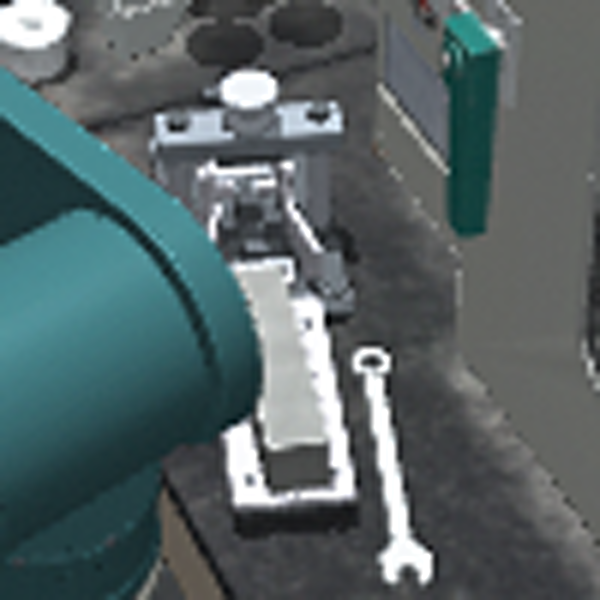

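```bash
cat > h.py <<'E'
import numpy as np,cv2
from plant import bot,cams
def P(n):
    p=cams.camera_params(n);f=192/np.tan(np.radians(p['vertical_fov']/2))
    K=np.array([[f,0,p['cx']],[0,f,p['cy']],[0,0,1]]);R=cv2.Rodrigues(p['rvec'])[0];return K,R,p['tvec']
def ray(n,uv):
    K,R,t=P(n);uv=np.atleast_2d(np.asarray(uv,float))
    d=(np.linalg.inv(K)@np.c_[uv,np.ones(len(uv))].T).T@R; c=-R.T@t; return c,d
def onz(n,uv,z):
    c,d=ray(n,uv);return c+d*((z-c[2])/d[:,2])[:,None]
def proj(n,X):
    K,R,t=P(n);x=(np.atleast_2d(X)@R.T+t)@K.T;return x[:,:2]/x[:,2:]
E
python3 - <<'E'
from h import *
print('cam',ray('top',[0,0])[0],ray('side',[0,0])[0])
im=cv2.imread("pics/top0.png")
z=lambda x,y:[225+(x+.5)/5.7-.5,165+(y+.5)/5.7-.5]
s=lambda x,y:[210+(x+.5)/6-.5,185+(y+.5)/6-.5]
r=lambda a:np.round(a,1).tolist()
print('table corners',r(onz('top',[z(395,172),z(380,280),z(652,328)],30)))
print('cap',r(onz('top',[z(267,138)],144)),r(onz('side',[s(249,90)],144)))
print('xhead corners top',r(onz('top',[z(252,62),z(308,68),z(275,252),z(222,245)],114)))
print('xhead side near corners',r(onz('side',[s(155,115),s(160,140),s(343,125),s(338,103)],114)))
print('side table near corners',r(onz('side',[s(235,503),s(357,493)],30)), 'prism near top',r(onz('side',[s(265,448),s(330,440)],70)))
# prism mask
hsv=cv2.cvtColor(im,cv2.COLOR_BGR2HSV);g=cv2.cvtColor(im,cv2.COLOR_BGR2GRAY)
sub=g[165:235,225:365]
for y in range(28,58,2): print(y+165,sub[y,64:120:2])
E
```

```text
cam [ -89.91401322   73.97271568 1725.63388163] [   18.37668013 -1264.70211923  1175.4079301 ]
table corners [[545.9, -183.7, 30.0], [472.6, -161.6, 30.0], [417.6, -330.8, 30.0]]
cap [[535.7, -91.3, 144.0]] [[536.8, -97.6, 144.0]]
xhead corners top [[600.7, -92.7, 114.0], [592.0, -127.6, 114.0], [471.3, -88.1, 114.0], [480.1, -56.1, 114.0]]
xhead side near corners [[483.2, -61.5, 114.0], [476.2, -87.1, 114.0], [593.8, -124.1, 114.0], [600.9, -101.7, 114.0]]
side table near corners [[422.0, -329.8, 30.0], [493.0, -353.6, 30.0]] prism near top [[442.0, -330.2, 70.0], [480.3, -340.7, 70.0]]
193 [130 134  96  68  69  69  81 168 147 165 211 216 211 197 178 165 134 105
  91  75  63  61  59  60  59  58  59  62]
195 [ 69  92 106 174 167 135 108 127 172 154 112 137 170 191 207 224 221 218
 209 183 166 143 107  91  77  67  61  57]
197 [102  99 126 232 226 217 223 214 183 167 144 118 105  98  99 118 134 168
 192 202 220 220 217 210 189 169 143 114]
199 [108 101 145 222 179 167 182 191 197 199 202 208 204 187 157 160 135  95
  87  91 113 126 161 193 201 216 220 214]
201 [109 103 179 189 155 157 
[... 579 characters left out ...]
228 181 129 104 105  93  84  73  64  61  69  86  91  87  97 116
 138 135 137 145 154 157 154 122  65  62]
213 [ 95 143 223 232 227 223 230 223 210 195 184 175 153 135 118 106  95  82
  73  65  63  73  87  91  93  88  58  59]
215 [ 90  63  99 128 142 177 206 214 230 234 234 235 233 231 230 229 222 207
 194 183 174 153 131 114 138 144  61  59]
217 [ 99  65  54  48  48  53  60  74 114 131 151 192 209 220 230 233 234 235
 235 235 234 230 201 220 229 161  59  60]
219 [ 87  65  61  60  67  72  71  60  53  48  49  55  61  86 119 134 168 202
 210 225 232 231 217 226 233 143  62  63]
221 [ 65  68  67  64  66  66  66  61  59  58  59  61  54  50  47  46  49  56
  65 100 128 143 178 205 203 107  60  62]
```

```bash
cat >> h.py <<'E'
a=np.radians(72.2);O=np.array([536,-92.]);ex=np.array([np.cos(a),np.sin(a)]);ey=np.array([-ex[1],ex[0]])
def jig(p): d=np.atleast_2d(p)[:,:2]-O; return np.c_[d@ex,d@ey]
def prism(n,im):
    # top face: flat grey
    g=cv2.cvtColor(im,cv2.COLOR_BGR2GRAY)
    return g
E
python3 - <<'E'
from h import *
im=cv2.imread("pics/top0.png");z=lambda x,y:[225+(x+.5)/5.7-.5,165+(y+.5)/5.7-.5]
r=lambda a:np.round(a,1).tolist()
print('prism corners by eye (jig)',r(jig(onz('top',[z(405,192),z(400,258),z(655,278),z(662,214)],70))))
g=cv2.cvtColor(im,cv2.COLOR_BGR2GRAY)
m=((g>140)&(g<172)).astype(np.uint8);m[:199]=0;m[214:]=0;m[:,:296]=0;m[:,343:]=0
m=cv2.morphologyEx(m,cv2.MORPH_OPEN,np.ones((3,3),np.uint8))
n,l,s,c=cv2.connectedComponentsWithStats(m);k=1+np.argmax(s[1:,4]);print(s[k],c[k])
ys,xs=np.where(l==k);q=jig(onz('top',np.c_[xs,ys],70)).astype(np.float32)
print(cv2.minAreaRect(q),q.mean(0),q.min(0),q.max(0))
w,v=np.linalg.eigh(np.cov(q.T));print(v[:,1],np.sqrt(12*w),'expect 40,160')
for nm,uv,zz in(('spanner ring',z(460,157),8),('spanner end',z(730,205),8),('next',[388,195],40),('tin',[172,229],38),('tin',[203,225],38),('jar',[230,147],116)):
    p=onz('top',[uv],zz);print(nm,r(p),r(jig(p)))
E
```

```text
prism corners by eye (jig) [[-91.4, -8.8], [-94.7, 36.4], [-256.4, 20.4], [-256.1, -23.7]]
[296 200  44  12 383] [317.94516971 205.16971279]
((-173.35406494140625, 1.8858280181884766), (157.83253479003906, 37.5428581237793), 3.661815881729126) [-175.39687     3.130869] [-252.32175   -19.017221] [-94.25485   24.024479]
[-0.99651645 -0.08339643] [ 34.45022596 157.20331923] expect 40,160
spanner ring [[559.2, -232.2, 8.0]] [[-126.4, -65.0]]
spanner end [[502.1, -405.0, 8.0]] [[-308.4, -63.4]]
next [[495.9, -532.5, 40.0]] [[-431.7, -96.5]]
tin [[467.8, 280.2, 38.0]] [[333.5, 178.7]]
tin [[468.4, 166.8, 38.0]] [[225.8, 143.5]]
jar [[733.3, 34.4, 116.0]] [[180.7, -149.2]]
```

```bash
python3 - <<'E'
from h import *
print(ex,ey)
for x,y in((-295,2),(-268,2),(-92,2),(0,0)):print(x,y,O+x*ex+y*ey)
E
```

```text
[0.3056953  0.95212939] [-0.95212939  0.3056953 ]
-295 2 [ 443.91562625 -372.26678025]
-268 2 [ 452.16939948 -346.55928664]
-92 2 [ 505.97177316 -178.98451352]
0 0 [536. -92.]
```

Emit:
{"name": "step_arm", "arguments": {
  "targets": [0.024, 0.027, -0.008, 0, 0, 5.5, 0, 0.024, 0.027, -0.008, 0, 0, 5.5, 0, 0.024, 0.027, -0.008, 0, 0, 5.5, 0, 0.024, 0.027, -0.008, 0, 0, 5.5, 0, 0.024, 0.027, -0.008, 0, 0, 5.5, 0, 0.024, 0.027, -0.008, 0, 0, 5.5, 0, 0.024, 0.027, -0.008, 0, 0, 5.5, 0, 0.024, 0.027, -0.008, 0, 0, 5.5, 0, 0.024, 0.027, -0.008, 0, 0, 5.3, 0, 0.024, 0.027, -0.008, 0, 0, 5.3, 0]
}}

```text
time: 1.1
eef_pos: [445.2, -372.0, 150.8]
eef_rot: [[0.302, 0.953, -0.0], [0.953, -0.302, 0.0], [0.0, -0.0, -1.0]]
ft_force: [0.1, -0.1, 0.4]
opening: -0.005
```

Emit:
{"name": "step_arm", "arguments": {
  "targets": [0, 0, 0, 0, 0, 0, 0, 0, 0, 0, 0, 0, 0, 0, 0, 0, 0, 0, 0, 0, 0]
}}

```text
time: 1.4
eef_pos: [444.1, -373.8, 151.4]
eef_rot: [[0.306, 0.952, -0.0], [0.952, -0.306, -0.0], [-0.0, -0.0, -1.0]]
ft_force: [-0.0, 0.2, -1.3]
opening: -0.001
```

```bash
python3 - <<'E'
from h import *
o=bot.observe();R=o['eef_rot'];print(o['time'],o['eef_pos'],jig(o['eef_pos']),R.round(3).tolist(),o['ft_force'],o['opening'],o['joints'])
for n in('side','top'):cv2.imwrite(f'pics/{n}1.png',cams.read_camera(n)[:,:,::-1])
s=cv2.imread('pics/side1.png')[185:285,190:323];cv2.imwrite('pics/s1z.png',cv2.resize(s,None,fx=6,fy=6,interpolation=2))
E
```

```text
1.4 [ 444.09321866 -373.84061808  151.43980429] [[-296.44420809    1.34979421]] [[0.306, 0.952, -0.0], [0.952, -0.306, -0.0], [-0.0, -0.0, -1.0]] [-0.02598603  0.20206202 -1.3117297 ] -0.0006292622076663604 [-4.26018928e+01 -3.25290290e+00  1.00161242e+02 -1.35080431e-02
  8.30881171e+01 -2.47605594e+01]
```

View pics/s1z.png

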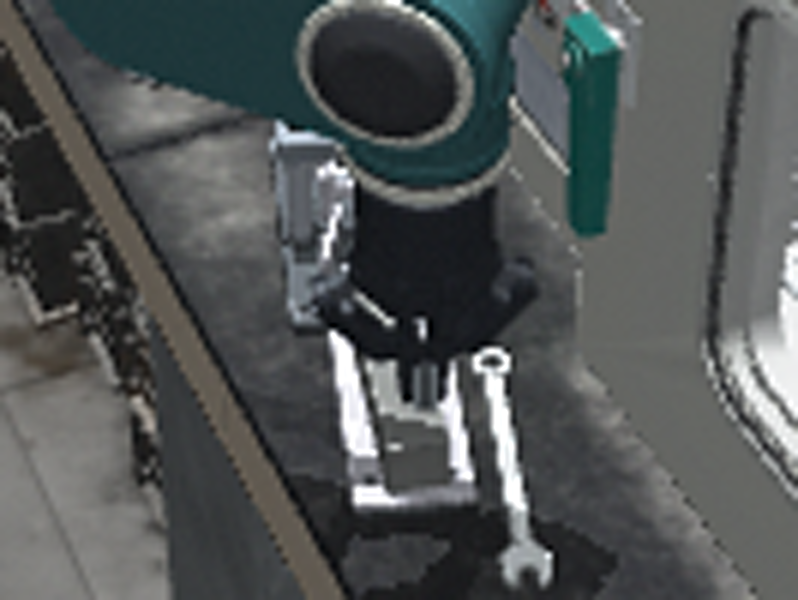

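View pics/top1.png

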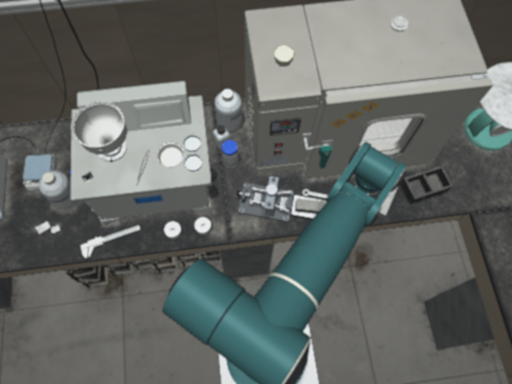

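The side view shows the shut fingers hanging behind the near end of the prism (fingers at about (422,385) in the zoom, prism end face around (420,445)). Nothing is in the way below, so I'm going down.

Emit:
{"name": "step_arm", "arguments": {
  "targets": [0, 0, -0.03, 0, 0, 0, 0, 0, 0, -0.03, 0, 0, 0, 0, 0, 0, -0.03, 0, 0, 0, 0, 0, 0, -0.02, 0, 0, 0, 0, 0, 0, 0, 0, 0, 0, 0, 0, 0, 0, 0, 0, 0, 0]
}}

```text
time: 2.1
eef_pos: [444.3, -373.9, 42.0]
eef_rot: [[0.306, 0.952, 0.0], [0.952, -0.306, -0.0], [-0.0, 0.0, -1.0]]
ft_force: [0.3, -0.5, 0.6]
opening: -0.004
```

Emit:
{"name": "step_arm", "arguments": {
  "targets": [0.00153, 0.00476, 0, 0, 0, 0, 0, 0.00153, 0.00476, 0, 0, 0, 0, 0, 0.00153, 0.00476, 0, 0, 0, 0, 0, 0.0009, 0.0029, 0, 0, 0, 0, 0, 0.0009, 0.0029, 0, 0, 0, 0, 0, 0.0009, 0.0029, 0, 0, 0, 0, 0, 0.0009, 0.0029, 0, 0, 0, 0, 0, 0, 0, 0, 0, 0, 0, 0]
}}

```text
time: 2.9
eef_pos: [452.8, -347.1, 41.3]
eef_rot: [[0.305, 0.952, -0.0], [0.952, -0.305, 0.0], [0.0, -0.0, -1.0]]
ft_force: [0.1, 0.5, 0.8]
opening: 0.002
```

Emit:
{"name": "step_arm", "arguments": {
  "targets": [0.0009, 0.0029, 0, 0, 0, 0, 0, 0.0009, 0.0029, 0, 0, 0, 0, 0, 0.0009, 0.0029, 0, 0, 0, 0, 0, 0.0009, 0.0029, 0, 0, 0, 0, 0, 0.0009, 0.0029, 0, 0, 0, 0, 0]
}}

```text
time: 3.4
eef_pos: [457.2, -332.7, 41.3]
eef_rot: [[0.305, 0.952, -0.0], [0.952, -0.305, -0.0], [-0.0, -0.0, -1.0]]
ft_force: [-1.4, -4.4, -0.9]
opening: 0.002
```

Emit:
{"name": "step_arm", "arguments": {
  "targets": [0.0009, 0.0029, 0, 0, 0, 0, 0, 0.0009, 0.0029, 0, 0, 0, 0, 0, 0.0009, 0.0029, 0, 0, 0, 0, 0, 0.0009, 0.0029, 0, 0, 0, 0, 0, 0.0009, 0.0029, 0, 0, 0, 0, 0, 0.0009, 0.0029, 0, 0, 0, 0, 0, 0.0009, 0.0029, 0, 0, 0, 0, 0, 0.0009, 0.0029, 0, 0, 0, 0, 0]
}}

```text
time: 4.2
eef_pos: [464.5, -309.4, 41.3]
eef_rot: [[0.305, 0.952, -0.0], [0.952, -0.305, 0.0], [-0.0, -0.0, -1.0]]
ft_force: [-0.7, -2.8, 0.2]
opening: 0.001
```

```bash
cat > look.py <<'E'
from h import *
import sys
k=sys.argv[1]
o=bot.observe();print(o['time'],o['eef_pos'].round(1),jig(o['eef_pos']).round(1),o['ft_force'].round(1))
a=cams.read_camera('side')[:,:,::-1];b=cams.read_camera('top')[:,:,::-1]
cv2.imwrite(f'pics/side_{k}.png',a);cv2.imwrite(f'pics/top_{k}.png',b)
out=np.vstack([cv2.resize(a[190:270,205:305],(500,400),interpolation=2)[:300],cv2.resize(b[170:225,230:330],(500,275),interpolation=2)])
cv2.imwrite(f'pics/both_{k}.png',out)
E
python3 look.py 2
```

```text
4.2 [ 464.5 -309.4   41.3] [[-228.9    1.6]] [-0.7 -2.8  0.2]
```

View pics/both_2.png

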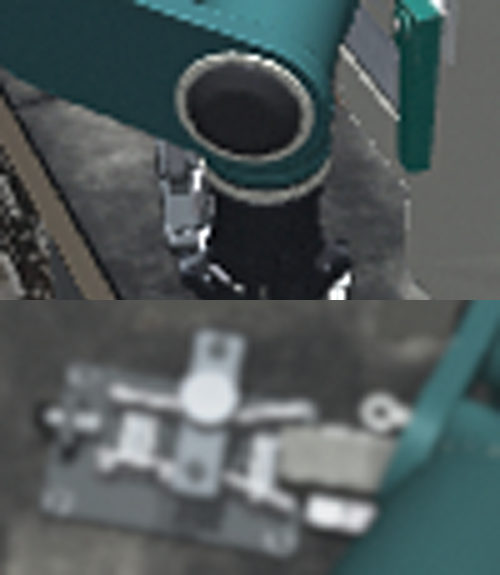

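```bash
python3 - <<'E'
from h import *
z=lambda x,y:[230+(x+.5)/5-.5,170+(y-300+.5)/5-.5]
print(jig(onz('top',[z(285,428),z(275,478),z(390,445),z(378,492)],70)).round(1))
E
```

```text
[[ -56.9  -14.8]
 [ -55.6   25.3]
 [-134.8  -15.5]
 [-131.1   22.5]]
```

Top view: the prism is squaring up. Its far end is at about jig x -56, roughly 4 mm to the +y side. I'll keep pushing with a slight drift towards -y.

Emit:
{"name": "step_arm", "arguments": {
  "targets": [0.0012, 0.0028, 0, 0, 0, 0, 0, 0.0012, 0.0028, 0, 0, 0, 0, 0, 0.0012, 0.0028, 0, 0, 0, 0, 0, 0.0012, 0.0028, 0, 0, 0, 0, 0, 0.0012, 0.0028, 0, 0, 0, 0, 0, 0.0012, 0.0028, 0, 0, 0, 0, 0, 0.0012, 0.0028, 0, 0, 0, 0, 0, 0.0012, 0.0028, 0, 0, 0, 0, 0, 0.0012, 0.0028, 0, 0, 0, 0, 0, 0.0012, 0.0028, 0, 0, 0, 0, 0]
}}

```text
time: 5.3
eef_pos: [476.5, -281.5, 41.3]
eef_rot: [[0.305, 0.952, -0.0], [0.952, -0.305, -0.0], [-0.0, -0.0, -1.0]]
ft_force: [-0.5, -3.3, -0.5]
opening: 0.004
```

```bash
python3 look.py 3
```

```text
5.3 [ 476.5 -281.5   41.3] [[-198.6   -1.3]] [-0.5 -3.3 -0.5]
```

View pics/both_3.png

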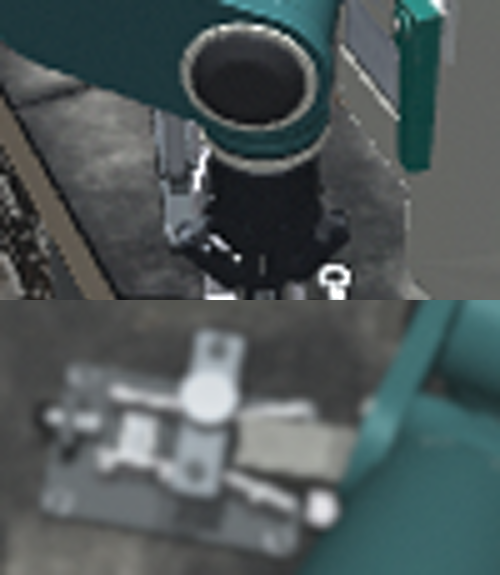

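The prism's nose is entering the guides (about (240,450) in the top zoom) and the push force is a steady 3 N. Continuing straight.

Emit:
{"name": "step_arm", "arguments": {
  "targets": [0.0009, 0.0029, 0, 0, 0, 0, 0, 0.0009, 0.0029, 0, 0, 0, 0, 0, 0.0009, 0.0029, 0, 0, 0, 0, 0, 0.0009, 0.0029, 0, 0, 0, 0, 0, 0.0009, 0.0029, 0, 0, 0, 0, 0]
}}

```text
time: 5.9
eef_pos: [480.9, -267.0, 41.3]
eef_rot: [[0.305, 0.952, 0.0], [0.952, -0.305, -0.0], [-0.0, 0.0, -1.0]]
ft_force: [-1.5, -4.2, 0.3]
opening: 0.0
```

Emit:
{"name": "step_arm", "arguments": {
  "targets": [0.0009, 0.0029, 0, 0, 0, 0, 0, 0.0009, 0.0029, 0, 0, 0, 0, 0, 0.0009, 0.0029, 0, 0, 0, 0, 0, 0.0009, 0.0029, 0, 0, 0, 0, 0, 0.0009, 0.0029, 0, 0, 0, 0, 0]
}}

```text
time: 6.4
eef_pos: [485.5, -252.5, 41.3]
eef_rot: [[0.305, 0.952, 0.0], [0.952, -0.305, -0.0], [-0.0, 0.0, -1.0]]
ft_force: [-1.5, -4.3, 0.5]
opening: 0.001
```

Emit:
{"name": "step_arm", "arguments": {
  "targets": [0.0009, 0.0029, 0, 0, 0, 0, 0, 0.0009, 0.0029, 0, 0, 0, 0, 0, 0.0009, 0.0029, 0, 0, 0, 0, 0, 0.0009, 0.0029, 0, 0, 0, 0, 0, 0.0009, 0.0029, 0, 0, 0, 0, 0]
}}

```text
time: 6.9
eef_pos: [490.0, -238.0, 41.3]
eef_rot: [[0.305, 0.952, 0.0], [0.952, -0.305, -0.0], [-0.0, 0.0, -1.0]]
ft_force: [-1.6, -4.2, 1.4]
opening: 0.001
```

```bash
python3 look.py 4
```

```text
6.9 [ 490.  -238.    41.3] [[-153.1   -0.8]] [-1.6 -4.2  1.4]
```

View pics/both_4.png

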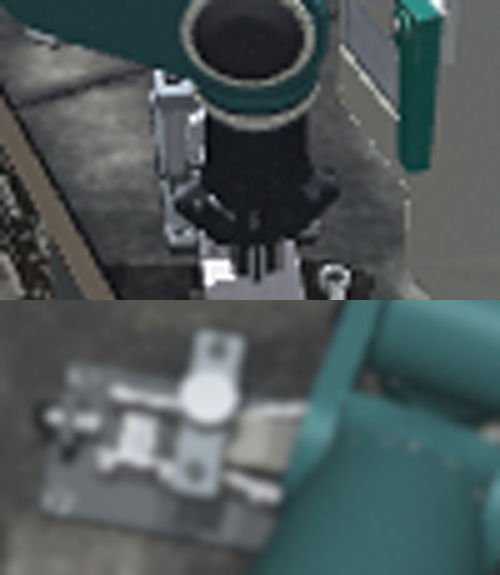

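The prism is under the crosshead and sliding straight in the guides. The force hasn't changed.

Emit:
{"name": "step_arm", "arguments": {
  "targets": [0.0009, 0.0029, 0, 0, 0, 0, 0, 0.0009, 0.0029, 0, 0, 0, 0, 0, 0.0009, 0.0029, 0, 0, 0, 0, 0, 0.0009, 0.0029, 0, 0, 0, 0, 0, 0.0009, 0.0029, 0, 0, 0, 0, 0, 0.0009, 0.0029, 0, 0, 0, 0, 0]
}}

```text
time: 7.6
eef_pos: [495.4, -220.6, 41.3]
eef_rot: [[0.305, 0.952, 0.0], [0.952, -0.305, -0.0], [-0.0, 0.0, -1.0]]
ft_force: [-1.1, -4.8, 2.5]
opening: 0.001
```

Emit:
{"name": "step_arm", "arguments": {
  "targets": [0.0009, 0.0029, 0, 0, 0, 0, 0, 0.0009, 0.0029, 0, 0, 0, 0, 0, 0.0009, 0.0029, 0, 0, 0, 0, 0, 0.0009, 0.0029, 0, 0, 0, 0, 0, 0.0009, 0.0029, 0, 0, 0, 0, 0, 0.0009, 0.0029, 0, 0, 0, 0, 0]
}}

```text
time: 8.2
eef_pos: [500.7, -203.1, 41.2]
eef_rot: [[0.305, 0.952, -0.0], [0.952, -0.305, 0.0], [0.0, -0.0, -1.0]]
ft_force: [-2.7, -3.5, 1.0]
opening: 0.0
```

Emit:
{"name": "step_arm", "arguments": {
  "targets": [0.0009, 0.0029, 0, 0, 0, 0, 0, 0.0009, 0.0029, 0, 0, 0, 0, 0, 0.0009, 0.0029, 0, 0, 0, 0, 0, 0.0009, 0.0029, 0, 0, 0, 0, 0, 0.0009, 0.0029, 0, 0, 0, 0, 0]
}}

```text
time: 8.7
eef_pos: [505.2, -188.6, 41.2]
eef_rot: [[0.305, 0.952, -0.0], [0.952, -0.305, 0.0], [0.0, -0.0, -1.0]]
ft_force: [-2.4, -2.4, -0.4]
opening: -0.001
```

```bash
python3 look.py 5
```

```text
8.7 [ 505.2 -188.6   41.2] [[-101.4   -0.2]] [-2.4 -2.4 -0.4]
```

View pics/both_5.png

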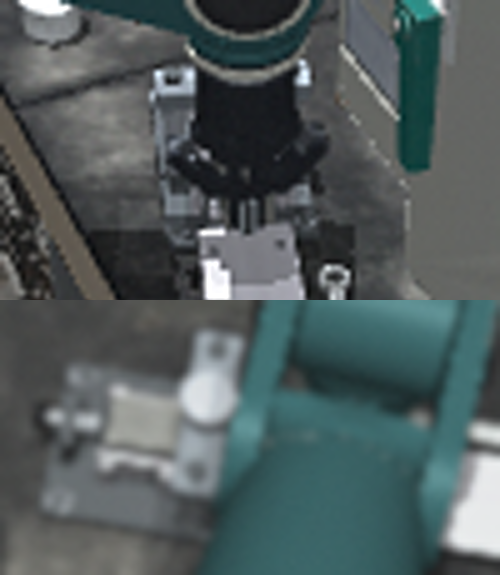

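The far end has come through the bridge (about (110,418) in the top zoom) and the pad is at about x=98, so roughly 10 mm is left. I'll creep in.

Emit:
{"name": "step_arm", "arguments": {
  "targets": [0.0003, 0.00095, 0, 0, 0, 0, 0, 0.0003, 0.00095, 0, 0, 0, 0, 0, 0.0003, 0.00095, 0, 0, 0, 0, 0, 0.0003, 0.00095, 0, 0, 0, 0, 0, 0.0003, 0.00095, 0, 0, 0, 0, 0, 0.0003, 0.00095, 0, 0, 0, 0, 0, 0.0003, 0.00095, 0, 0, 0, 0, 0]
}}

```text
time: 9.5
eef_pos: [507.3, -182.2, 41.3]
eef_rot: [[0.305, 0.952, -0.0], [0.952, -0.305, -0.0], [-0.0, 0.0, -1.0]]
ft_force: [-1.0, -3.5, -1.6]
opening: -0.001
```

Emit:
{"name": "step_arm", "arguments": {
  "targets": [0.0003, 0.00095, 0, 0, 0, 0, 0]
}}

```text
time: 9.6
eef_pos: [507.6, -181.2, 41.3]
eef_rot: [[0.305, 0.952, 0.0], [0.952, -0.305, -0.0], [-0.0, 0.0, -1.0]]
ft_force: [-1.4, -3.3, 0.1]
opening: 0.003
```

Emit:
{"name": "step_arm", "arguments": {
  "targets": [0.0003, 0.00095, 0, 0, 0, 0, 0]
}}

```text
time: 9.7
eef_pos: [507.9, -180.3, 41.3]
eef_rot: [[0.305, 0.952, -0.0], [0.952, -0.305, -0.0], [-0.0, -0.0, -1.0]]
ft_force: [-1.9, -4.0, -0.5]
opening: 0.002
```

Emit:
{"name": "step_arm", "arguments": {
  "targets": [0.0003, 0.00095, 0, 0, 0, 0, 0]
}}

```text
time: 9.8
eef_pos: [508.2, -179.3, 41.3]
eef_rot: [[0.305, 0.952, -0.0], [0.952, -0.305, 0.0], [0.0, -0.0, -1.0]]
ft_force: [-2.4, -3.6, 0.3]
opening: -0.006
```

Emit:
{"name": "step_arm", "arguments": {
  "targets": [0.0003, 0.00095, 0, 0, 0, 0, 0]
}}

```text
time: 9.9
eef_pos: [508.3, -179.0, 41.3]
eef_rot: [[0.305, 0.952, -0.001], [0.952, -0.305, -0.001], [-0.001, -0.0, -1.0]]
ft_force: [-6.0, -14.6, -0.6]
opening: -0.002
```

Emit:
{"name": "step_arm", "arguments": {
  "targets": [0.0002, 0.0005, 0, 0, 0, 0, 0]
}}

```text
time: 10.0
eef_pos: [508.3, -178.9, 41.3]
eef_rot: [[0.305, 0.952, -0.001], [0.952, -0.305, -0.002], [-0.002, -0.0, -1.0]]
ft_force: [-7.8, -17.3, 0.9]
opening: 0.004
```

Emit:
{"name": "step_arm", "arguments": {
  "targets": [0.0002, 0.0005, 0, 0, 0, 0, 0]
}}

```text
time: 10.1
eef_pos: [508.3, -178.9, 41.3]
eef_rot: [[0.305, 0.952, -0.001], [0.952, -0.305, -0.003], [-0.003, -0.0, -1.0]]
ft_force: [-8.5, -20.7, -0.1]
opening: 0.001
```

Emit:
{"name": "step_arm", "arguments": {
  "targets": [0.0002, 0.0005, 0, 0, 0, 0, 0]
}}

```text
time: 10.2
eef_pos: [508.4, -178.9, 41.4]
eef_rot: [[0.305, 0.952, -0.002], [0.952, -0.305, -0.004], [-0.004, -0.0, -1.0]]
ft_force: [-11.4, -25.6, 0.2]
opening: -0.001
```

```bash
python3 look.py 6
```

```text
10.2 [ 508.4 -178.9   41.4] [[-91.2  -0.2]] [-11.4 -25.6   0.2]
```

View pics/both_6.png

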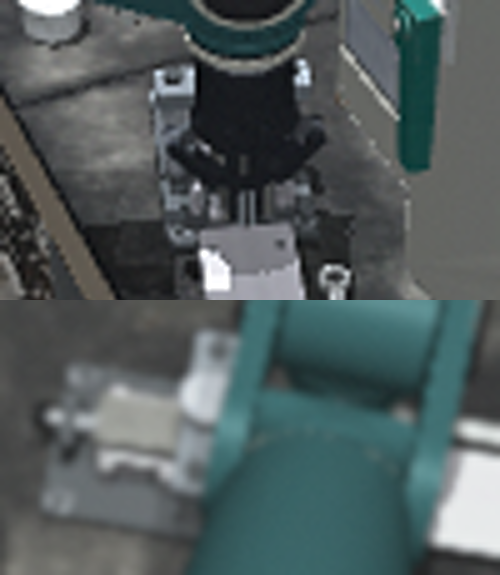

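The force jumps to 28 N with TCP x at -91, and the finger half-width of 11 puts the near end at -80, so the prism is at the stop. I'll back off, then go up.

Emit:
{"name": "step_arm", "arguments": {
  "targets": [-0.0006, -0.0019, 0, 0, 0, 0, 0, -0.0006, -0.0019, 0, 0, 0, 0, 0, -0.003, -0.0095, 0, 0, 0, 0, 0, -0.003, -0.0095, 0, 0, 0, 0, 0, -0.003, -0.0095, 0, 0, 0, 0, 0, 0, 0, 0.03, 0, 0, 0, 0, 0, 0, 0.04, 0, 0, 0, 0, 0, 0, 0.04, 0, 0, 0, 0, 0, 0, 0.03, 0, 0, 0, 0, 0, 0, 0, 0, 0, 0, 0]
}}

```text
time: 11.3
eef_pos: [500.0, -210.5, 186.1]
eef_rot: [[0.306, 0.952, 0.006], [0.952, -0.306, -0.003], [-0.001, 0.006, -1.0]]
ft_force: [1.4, -0.7, 0.3]
opening: 0.0
```

```bash
python3 look.py 7; python3 - <<'E'
from h import *
o=bot.observe();print(np.r_[O,0]-o['eef_pos'])
E
```

```text
11.3 [ 500.  -210.5  186.1] [[-123.8   -2. ]] [ 1.4 -0.7  0.3]
[  37.16966776  117.79711121 -181.51375986]
```

View pics/both_7.png

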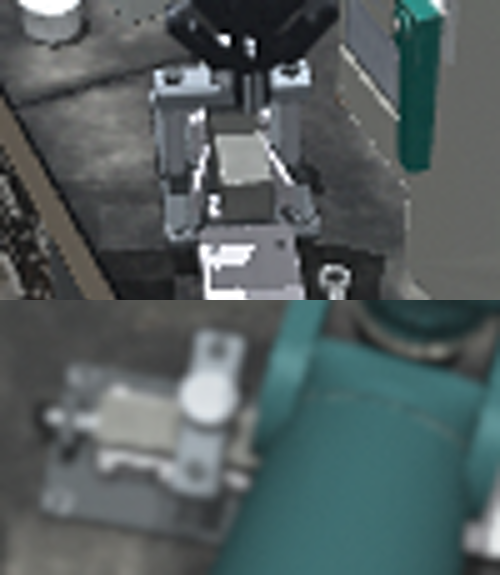

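The prism is lying in the guides with its near end just clear of the table, and its far end touches the pad at about (98,420). Next I move over the cap.

Emit:
{"name": "step_arm", "arguments": {
  "targets": [0.009, 0.03, 0, 0, 0, 0, 0, 0.009, 0.03, 0, 0, 0, 0, 0, 0.009, 0.03, 0, 0, 0, 0, 0, 0.009, 0.028, 0, 0, 0, 0, 0, 0, 0, 0, 0, 0, 0, 0, 0, 0, 0, 0, 0, 0, 0, 0, 0, 0, 0, 0, 0, 0]
}}

```text
time: 12.1
eef_pos: [534.5, -92.0, 180.5]
eef_rot: [[0.306, 0.952, -0.001], [0.952, -0.306, 0.0], [-0.0, -0.001, -1.0]]
ft_force: [-0.1, -0.4, 0.2]
opening: 0.003
```

```bash
python3 look.py 8; python3 - <<'E'
from h import *
o=bot.observe();print(np.r_[O,0]-o['eef_pos'],o['ft_force'])
E
```

```text
12.1 [534.5 -92.  180.5] [[-0.4  1.5]] [-0.1 -0.4  0.2]
[ 1.43434960e+00  1.24052805e-01 -1.80848620e+02] [-0.27135846 -0.5673692   0.11466975]
```

View pics/both_8.png

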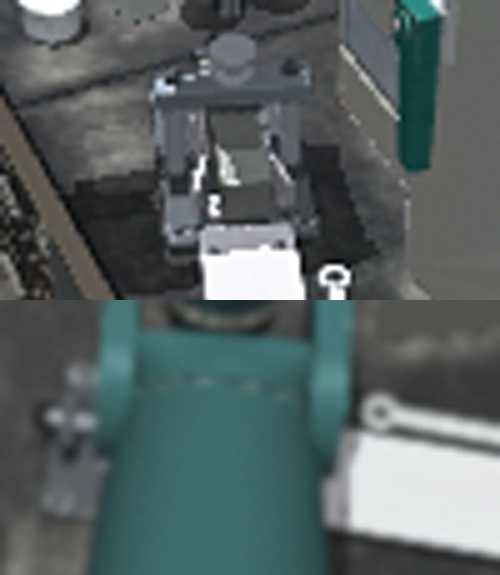

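The shut fingers hang centred over the cap (about (232,15) above (232,50) in the side zoom). I'll press down slowly.

Emit:
{"name": "step_arm", "arguments": {
  "targets": [0.001, 0, -0.01, 0, 0, 0, 0, 0, 0, -0.01, 0, 0, 0, 0, 0, 0, -0.01, 0, 0, 0, 0, 0, 0, -0.002, 0, 0, 0, 0, 0, 0, -0.002, 0, 0, 0, 0, 0, 0, 0, 0, 0, 0, 0]
}}

```text
time: 12.8
eef_pos: [535.9, -91.3, 147.2]
eef_rot: [[0.305, 0.952, -0.0], [0.952, -0.305, 0.0], [-0.0, -0.0, -1.0]]
ft_force: [-0.0, -0.6, 0.5]
opening: -0.001
```

Emit:
{"name": "step_arm", "arguments": {
  "targets": [0, 0, -0.001, 0, 0, 0, 0, 0, 0, -0.001, 0, 0, 0, 0, 0, 0, -0.001, 0, 0, 0, 0, 0, 0, -0.001, 0, 0, 0, 0]
}}

```text
time: 13.2
eef_pos: [535.9, -91.3, 143.3]
eef_rot: [[0.305, 0.952, 0.0], [0.952, -0.305, -0.0], [0.0, 0.0, -1.0]]
ft_force: [0.5, -0.1, 0.1]
opening: -0.0
```

Emit:
{"name": "step_arm", "arguments": {
  "targets": [0, 0, -0.001, 0, 0, 0, 0, 0, 0, -0.001, 0, 0, 0, 0, 0, 0, -0.001, 0, 0, 0, 0]
}}

```text
time: 13.5
eef_pos: [535.9, -91.3, 140.4]
eef_rot: [[0.305, 0.952, 0.0], [0.952, -0.305, -0.0], [0.0, 0.0, -1.0]]
ft_force: [-1.1, 0.2, 1.8]
opening: 0.002
```

Emit:
{"name": "step_arm", "arguments": {
  "targets": [0, 0, -0.001, 0, 0, 0, 0, 0, 0, -0.001, 0, 0, 0, 0]
}}

```text
time: 13.7
eef_pos: [535.9, -91.3, 138.3]
eef_rot: [[0.305, 0.952, 0.0], [0.952, -0.305, -0.0], [-0.0, 0.0, -1.0]]
ft_force: [-0.6, 0.5, 2.1]
opening: 0.004
```

Emit:
{"name": "step_arm", "arguments": {
  "targets": [0, 0, -0.001, 0, 0, 0, 0]
}}

```text
time: 13.8
eef_pos: [535.9, -91.2, 137.3]
eef_rot: [[0.305, 0.952, 0.0], [0.952, -0.305, 0.0], [0.0, 0.0, -1.0]]
ft_force: [-0.9, -0.5, 3.3]
opening: -0.002
```

Emit:
{"name": "step_arm", "arguments": {
  "targets": [0, 0, -0.0005, 0, 0, 0, 0]
}}

```text
time: 13.9
eef_pos: [535.9, -91.3, 136.9]
eef_rot: [[0.305, 0.952, 0.0], [0.952, -0.305, -0.0], [0.0, 0.0, -1.0]]
ft_force: [-3.6, -0.1, 8.2]
opening: -0.002
```

Emit:
{"name": "step_arm", "arguments": {
  "targets": [0, 0, -0.0005, 0, 0, 0, 0]
}}

```text
time: 14.0
eef_pos: [536.0, -91.3, 136.8]
eef_rot: [[0.305, 0.952, 0.0], [0.952, -0.305, -0.0], [0.0, 0.0, -1.0]]
ft_force: [-4.0, 0.0, 11.9]
opening: 0.0
```

Contact came at z = 137 mm, just where the cap should be with the ram at 8 mm. I'll press a touch more, hold, then lift off.

Emit:
{"name": "step_arm", "arguments": {
  "targets": [0, 0, -0.0005, 0, 0, 0, 0, 0, 0, 0, 0, 0, 0, 0, 0, 0, 0, 0, 0, 0, 0]
}}

```text
time: 14.3
eef_pos: [536.0, -91.3, 136.8]
eef_rot: [[0.305, 0.952, 0.001], [0.952, -0.305, -0.0], [0.0, 0.001, -1.0]]
ft_force: [-5.4, 0.9, 12.1]
opening: -0.003
```

Emit:
{"name": "step_arm", "arguments": {
  "targets": [0, 0, 0.0015, 0, 0, 0, 0, 0, 0, 0.002, 0, 0, 0, 0, 0, 0, 0.01, 0, 0, 0, 0, 0, 0, 0.03, 0, 0, 0, 0, 0, 0, 0.03, 0, 0, 0, 0, -0.01, -0.03, 0.02, 0, 0, 0, 0, -0.015, -0.04, 0.02, 0, 0, 0, 0, -0.015, -0.04, 0, 0, 0, 0, 0, -0.015, -0.04, 0, 0, 0, 0, 0, 0, 0, 0, 0, 0, 0, 0]
}}

```text
time: 15.3
eef_pos: [479.3, -244.8, 250.0]
eef_rot: [[0.309, 0.951, -0.0], [0.951, -0.309, -0.001], [-0.001, 0.0, -1.0]]
ft_force: [0.3, 0.3, -0.8]
opening: 0.002
```

Emit:
{"name": "step_arm", "arguments": {
  "targets": [-0.015, -0.04, 0, 0, 0, 0, 0, -0.015, -0.04, 0, 0, 0, 0, 0, -0.015, -0.04, 0, 0, 0, 0, 0, -0.015, -0.04, 0, 0, 0, 0, 0, 0, 0, 0, 0, 0, 0, 0, 0, 0, 0, 0, 0, 0, 0]
}}

```text
time: 15.9
eef_pos: [420.8, -401.5, 249.3]
eef_rot: [[0.306, 0.952, -0.0], [0.952, -0.306, 0.001], [0.001, -0.0, -1.0]]
ft_force: [-0.1, 0.5, -0.0]
opening: -0.002
```

```bash
python3 look.py 9
```

```text
15.9 [ 420.8 -401.5  249.3] [[-329.9   15.1]] [-0.1  0.5 -0. ]
```

View pics/both_9.png

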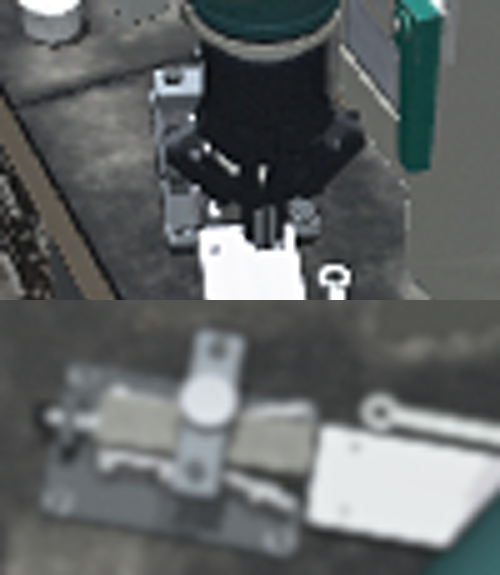

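View pics/top_9.png

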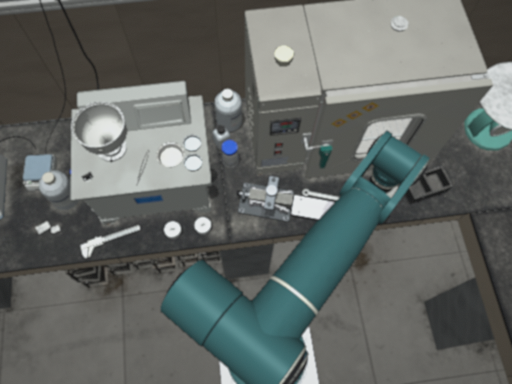

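Emit:
{"name": "step_arm", "arguments": {
  "targets": [-0.024, -0.027, 0, 0, 0, 0, 0, -0.024, -0.027, 0, 0, 0, 0, 0, -0.024, -0.027, 0, 0, 0, 0, 0, -0.024, -0.027, 0, 0, 0, 0, 0, -0.024, -0.027, 0, 0, 0, 0, 0, -0.024, -0.027, 0, 0, 0, 0, 0, -0.024, -0.027, 0, 0, 0, 0, 0, -0.024, -0.027, 0, 0, 0, 0, 0, 0, 0, 0, 0, 0, 0, 0, 0, 0, 0, 0, 0, 0, 0]
}}

```text
time: 17.0
eef_pos: [229.5, -616.8, 249.3]
eef_rot: [[0.305, 0.952, 0.0], [0.952, -0.305, 0.0], [0.0, 0.0, -1.0]]
ft_force: [0.3, 0.8, 0.5]
opening: -0.001
```

```bash
python3 look.py 10; python3 - <<'E'
from h import *
z=lambda x,y:[230+(x+.5)/5-.5,170+(y-300+.5)/5-.5]
print(jig(onz('top',[z(103,396),z(97,450),z(312,424),z(305,474)],70)).round(1))
a=cv2.imread('pics/side0.png')[190:240,225:275];b=cv2.imread('pics/side_10.png')[190:240,225:275]
cv2.imwrite('pics/cap.png',np.hstack([cv2.resize(i,(400,400),interpolation=2) for i in(a,b)]))
print(proj('side',[[536,-92,145],[536,-92,137]]))
a=cv2.imread('pics/top0.png');b=cv2.imread('pics/top_10.png')
cv2.imwrite('pics/diff.png',cv2.absdiff(a,b))
E
```

```text
17.0 [ 229.5 -616.8  249.3] [[-593.4  131.3]] [0.3 0.8 0.5]
[[ 79.5 -15.5]
 [ 76.1  27.3]
 [-76.  -21.5]
 [-76.7  18.3]]
[[250.33690186 198.64405342]
 [250.35218529 200.20231316]]
```

View pics/cap.png

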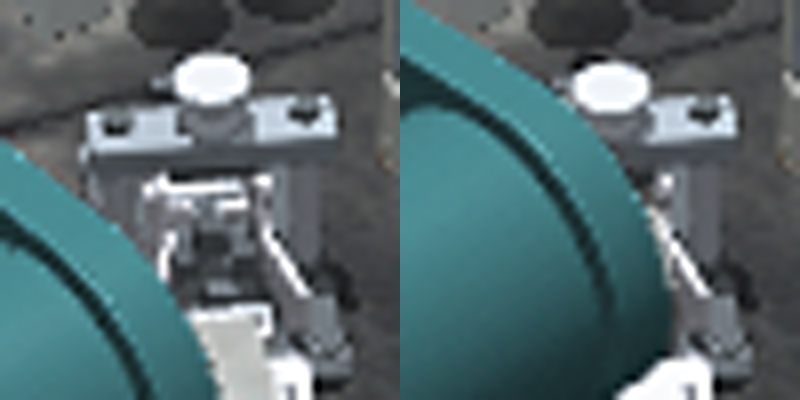

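View pics/diff.png

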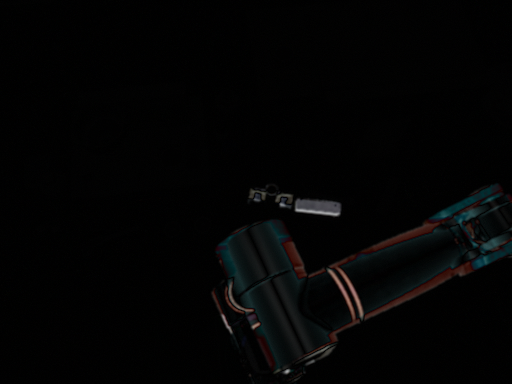

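The cap stays down (about 1.25 px lower, i.e. 6–7 mm), and in the difference picture only the prism, jig and arm have changed. My by-eye corners suggest some yaw, so I'll check that with a mask.

```bash
python3 - <<'E'
from h import *
b=cv2.imread('pics/top_10.png');g=cv2.cvtColor(b,cv2.COLOR_BGR2GRAY).astype(int)
for v in range(187,206): print(v,g[v,244:296:1])
sat=cv2.cvtColor(b,cv2.COLOR_BGR2HSV)[...,1]
cv2.imwrite('pics/e.png',cv2.resize(b[180:215,240:305],None,fx=12,fy=12,interpolation=cv2.INTER_CUBIC))
# signed warm mask: prism is b<r
d=b[...,2].astype(int)-b[...,0]
m=((d>4)&(g>125)&(g<185)).astype(np.uint8);m[:186]=0;m[208:]=0;m[:,:245]=0;m[:,294:]=0
ys,xs=np.where(m);q=jig(onz('top',np.c_[xs,ys],70))
for lo,hi in((-80,-60),(-60,-40),(-40,-20),(20,40),(40,60),(60,80)):
    s=q[(q[:,0]>lo)&(q[:,0]<hi)];print(lo,hi,len(s),s.mean(0).round(1),s.min(0).round(1),s.max(0).round(1)) if len(s) else 0
print(q.min(0),q.max(0))
E
```

```text
187 [102 111 112 110 108 109 110 123 151 167 165 144 123 116 115 112 111 108
 106 104 102 112 148 188 213 219 218 218 218 218 217 205 167 113  64  55
  63  67  68  69  68  68  66  66  66  63  63  63  62  61  64  65]
188 [ 99 102 101 102 105 110 122 142 169 189 190 170 151 143 138 132 127 120
 114 111 111 129 171 207 219 220 219 218 218 218 219 213 182 127  75  63
  72  73  71  69  67  65  65  66  65  66  64  62  63  64  65  66]
189 [105  99  95  99 104 114 134 151 164 176 178 173 168 166 161 156 153 145
 136 129 128 147 188 218 220 220 219 219 219 219 219 218 191 139  88  80
  89  88  86  85  83  78  76  79  84  88  85  78  70  66  63  61]
190 [107  94  85  92 103 119 138 151 155 159 162 163 164 165 164 166 167 164
 156 148 147 159 193 218 222 221 220 220 220 219 221 219 193 141  95  95
 109 114 117 122 125 120 117 121 133 137 132 117  92  74  64  62]
191 [104  96  88  94 109 127 144 152 156 157 155 157 157 160 161 162 163 161
 159 155 154 161 184 211 222 223 222 222 222 221 222 217 186 137 107 118
 137 148 158 166 171 169 170 175 182 179 169 150 118  86  66  62]
192 [111 120 124 124
[... 2443 characters left out ...]
74 161 148 129 113 113 128 150 157 139 108  91  93  95  90  89
  89  96 108 121 133 138 137 135 135 139 137 124 141 199 230 233]
204 [107 108 109 107 101 101 108 111  97  85  87  87  88  91  92  88  89 119
 164 183 175 163 150 128 109 107 119 144 154 138 119 123 129 121 100  79
  67  65  70  80  89  93  93  95 100 107 107 103 137 201 230 232]
205 [108 108 108 107 102  95  92  86  80  81  88  88  87  88  87  80  77 103
 140 158 162 164 158 139 117 113 127 148 153 134 123 140 159 164 150 126
 102  88  79  74  67  62  61  61  68  72  75  91 146 208 230 232]
20 40 2 [31.3  6.7] [27.3  5.4] [35.3  8. ]
40 60 2 [58.4 11.7] [57.   9.4] [59.9 13.9]
[27.34972893  5.40111361] [59.8900987  13.94213622]
```

View pics/e.png

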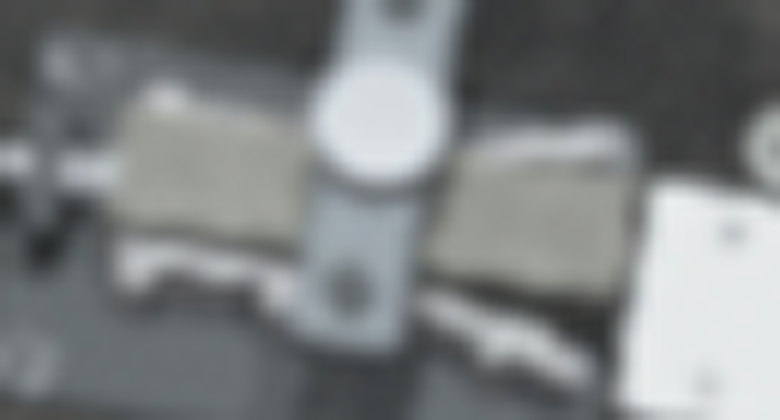

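```bash
python3 - <<'E'
from h import *
z=lambda x,y:[240+(x+.5)/12-.5,180+(y+.5)/12-.5]
print('lower edge',jig(onz('top',[z(112,220),z(300,245),z(430,272),z(608,300)],70)).round(1))
print('upper',jig(onz('top',[z(138,97),z(305,123),z(470,150),z(628,172)],70)).round(1))
print('lower guide inner wall top, z58',jig(onz('top',[z(120,238),z(270,268)],58)).round(1))
E
```

```text
lower edge [[ 77.8  20.7]
 [ 19.8  18.4]
 [-20.7  19.9]
 [-75.4  19.1]]
upper [[ 77.2 -20.7]
 [ 25.1 -21.5]
 [-26.4 -21.9]
 [-75.3 -23.5]]
lower guide inner wall top, z58 [[75.1 21.6]
 [28.  22.9]]
```

The edges agree: width about 41 mm, y offset about -1 mm, yaw about 1° at most, x centre about +1 mm. Handing in.

```bash
python3 - <<'E'
from plant import bot
print(bot.observe()['ft_force'],bot.finish_job())
E
```

```text
the job is handed in; nothing more can be done
[ 1.38072329  0.48940936 -0.55465292] None
```

The prism is home against the end stop and the roller is sitting on it. I handed the job in at about 17 s; no verdict was reported.

- **Push:** I pushed the prism along the table with the shut fingers at about 3–5 N. At the stop the force rose to 28 N, with the tool 91 mm short of the roller line. That puts the prism's near end at about jig x -80 mm, which is home.
- **Press:** I pressed the cap down until it resisted at 137 mm above the bench, which is the height expected with the ram at 8 mm. I held it at about 12 N and lifted clear.
- **Last checks on the prism:** In the top view it lies about 1 mm off in both x and y, with about 1° of yaw at most. My first rough reading gave nearly 3° of yaw, but measuring along both long edges did not bear that out. The prism also measured 153 mm long there instead of 160, because its ends are blurred.
- **Last checks on the rest:** The cap stayed down after I let go: it sat 6–7 mm lower than at the start in the side view. The before-and-after top views show no bystander moved, and the arm is clear of everything.

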